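Touch off two reference pins on the stone carver's bench

ROBOT

A 6-joint arm with a two-finger parallel gripper is mounted at the origin on the work surface. World frame = base frame: x ahead of the robot, y to its left, z up, the work surface at z = 0. Lengths are in m, angles in rad, forces in N, time in s.
With the tool pointing down it reaches from about 0.3 to 0.775 m from the base axis. Payload 14.6 kg.
Tool frame: the origin (TCP) lies at the very end of the fingers, on their centre line; the grasp point (between the pads) lies 19 mm behind it; z points along the fingers, y is the line along which they close (so a half turn about z gives the same grasp; the last joint's range is limited). The gripper opens to 94 mm and grips with 3 to 60 N. Pads are 16 mm wide; open, the fingers measure 119 mm over their backs; the gripper's body (75 mm by 177 mm) begins 78 mm behind the grasp point.
Start: joints at [-1.314, 0.3, 1.521, -0, 1.321, -0.067], TCP at [0.175, -0.521, 0.205] pointing down, gripper open.
Joint ranges: [-3.03, 3.03], [-0.79, 2.21], [0.23, 2.52], [-1.04, 4.18], [0, 3.07], [-2.55, 2.55]. Speed limits (rad/s): [2.22, 2.22, 2.57, 3.14, 3.14, 3.14].

INTERFACE

Orientations are given as [roll, pitch, yaw] about the fixed x, y, z axes, in that order (R = Rz(yaw) Ry(pitch) Rx(roll)).
In Python, from station import telemetry, cams, hand_in, nets gives the robot as it stands.
- The arm moves only by the tool move_arm, never from a script. Its argument "increments" is a list of rows, each a list of 4 numbers: the shift along the tool's x, y, z in m, then the turn about the tool's z in rad. In form: [[tx, ty, tz, roll], ...]. A call has 1 to 20 rows; each row shifts and turns the commanded pose from where the row before left it, along the tool's axes as they then stand; what a row does not reach is not made up. A row lasts 1/8 s, in which the tool goes at most 62.5 mm and 10.7 degrees, less where a joint would pass 70% of its speed; a pose out of reach is approached as far as the arm can. A call is refused whole if a number of a shift passes 0.0625 or a number of a turn 0.188, either way. A call with a gripper value outside its range is refused whole. "grip" is the opening, from 0 (shut) to 1 (fully open), set as the call begins (left out, the last holds). The fingers move at their own pace and stop on an object; "force" is the grip in N (left out, the last holds). Time passes only in rows, so rows that do not move let the fingers close. It gives the time, the measured TCP pose, the force, the opening and the grip force at its end, in the units of the state.
- telemetry.get_obs(): the state, without advancing time (a new reading comes with each control period).
- cams.camera(name): name is "scene" or "top" or "wrist"; returns the picture (420x560x3 uint8, blue, green, red); there is no depth.
- cams.camera_model(name): a dict with "intrinsics" (3x3 intrinsics, pixels), "xyz" and "attitude" of the camera in the world; the wrist camera has in their place "T_tool_cam" (4x4, takes a point from camera to tool coordinates, whose origin is the TCP and whose axes are the flange's). Camera axes: x right, y up, looking along -z (the intrinsics and any distortion apply to the point x, -y, -z); pixel columns grow to the right and rows downward; lengths in m; the calibration is good to about 2 mm. The wrist camera is an equidistant fisheye: a pixel r from the principal point sees the ray r / f radians off the axis. A picture is of the moment at which its call begins: read the wrist's pose just before it. camera_model takes no time and is no camera call.
- hand_in(): hands the job in; it is judged then, once.
Trained networks look in the newest picture that a camera, given by its name, has taken for a name from the list of things; names that differ only in an ending like _2 or _b are one class to them, and where a whole thing is asked for, a point or a joint stands for the part that bears it (a point fixed in the world has none). Each returns a list of dicts, best first, with "conf" (0 to 1); they miss things now and then, are a little off and sometimes report something else, mostly with a low value. They report only what shows in the picture. A call takes as long as a camera call. They do not tell look-alikes from the thing itself.
- nets.search_frame(camera, query): "extent" ([left, top, right, bottom] in pixels, round what is visible of it).
- nets.mark_of(camera, query): "centre" ([column, row] in pixels: a listed point, or the origin of a listed thing).
The state is a dict: "time_s": time; "qpos": joint angles; "joint_vel": joint speeds; "tau": joint torques, N m; "ee_pos": TCP position; "eef_rot": TCP orientation; "force": force on the tool from outside, world axes, zero at the start; "moment": the same for the moment, N m; "grip_width": finger opening in m; "grip_force": force on a finger pad.
Only numpy, scipy, OpenCV 4.12 (cv2) and the standard library are available. Lean on these libraries where they do the work, as an engineer would, in place of code of your own. Each camera call takes 0.05 s, during which the arm holds its last target. There are 200 camera calls.

TASK

Before carving starts, register the arm on the touch-off pins: with the fingertips lightly press the blue pin's cap a few millimetres down, keep it down for about half a second and let it come up again, then do the same with the yellow pin's cap. Leave the red and white pins, the stone and all the tools and chips alone, and do not grip, lift or shift any pin. Finish with the hand drawn well clear above the pins, at least a hand's breadth from both caps.

Things in the scene. Friction and masses are not known exactly. Their poses are not given: they have to be found in the camera images.
- blue_pin: Target touch-off pin with a blue cap, the round dark steel foot: loose on the bench, about 0.8 kg, foot 68 mm across, barrel 28 mm across above it. Origin: centre of the underside, z up.
- blue_top (a point): Centre of the flat top of the blue cap, 100 mm above the bench when up. The cap is a round disc 38 mm across and 12 mm thick that moves straight down with a push.
- blue_cap (a joint): How far the blue cap is pushed down, m: 0 up, 0.012 bottomed. A spring takes about 1.5 N to start and 7.5 N to bottom, and lifts the cap again by itself.
- yellow_pin: Target touch-off pin with a yellow cap, the round dark steel foot: loose on the bench, about 0.8 kg, foot 68 mm across, barrel 28 mm across above it. Origin: centre of the underside, z up.
- yellow_top (a point): Centre of the flat top of the yellow cap, 100 mm above the bench when up. The cap is a round disc 38 mm across and 12 mm thick that moves straight down with a push.
- yellow_cap (a joint): How far the yellow cap is pushed down, m: 0 up, 0.012 bottomed. A spring takes about 1.5 N to start and 7.5 N to bottom, and lifts the cap again by itself.
- red_pin: Bystander touch-off pin with a red cap, the round dark steel foot: loose on the bench, about 0.8 kg, foot 68 mm across, barrel 28 mm across above it. Origin: centre of the underside, z up.
- red_top (a point): Centre of the flat top of the red cap, 100 mm above the bench when up. The cap is a round disc 38 mm across and 12 mm thick that moves straight down with a push.
- red_cap (a joint): How far the red cap is pushed down, m: 0 up, 0.012 bottomed. A spring takes about 1.5 N to start and 7.5 N to bottom, and lifts the cap again by itself.
- white_pin: Bystander touch-off pin with a white cap, the round dark steel foot: loose on the bench, about 0.8 kg, foot 68 mm across, barrel 28 mm across above it. Origin: centre of the underside, z up.
- white_top (a point): Centre of the flat top of the white cap, 100 mm above the bench when up. The cap is a round disc 38 mm across and 12 mm thick that moves straight down with a push.
- white_cap (a joint): How far the white cap is pushed down, m: 0 up, 0.012 bottomed. A spring takes about 1.5 N to start and 7.5 N to bottom, and lifts the cap again by itself.
- mallet: Wooden carver's mallet lying down, 280 mm long along its y (head at +y, 100 x 85 x 70 mm). Origin on the bench under its middle. A bystander.
- chisel: Steel stone chisel lying along its y, 210 mm long, 18 mm thick, with a copper band. Origin on the bench under its middle. A bystander.
- rasp: Rasp with a round brown wooden handle (28 mm thick, at -x), 280 mm long along its x. Origin on the bench under its middle. A bystander.
- rub_block: Green rubbing block with a wooden top, 60 x 95 x 36 mm. Origin: centre of the underside. A bystander.
- chip_a: White stone chip about 54 mm across and 32 mm high. Origin: centre of the underside. A bystander.
- chip_b: White stone chip about 52 mm across and 26 mm high. Origin: centre of the underside. A bystander.
- stone: The white stone block being carved, 150 x 150 mm and 188 mm high, standing firmly at the robot's right; keep off it. Origin: centre of the underside.
Things that resemble listed ones, but are neither listed nor needed, are in the scene too. What is shaped like the blue_pin but purple is not meant. What is shaped like the yellow_pin but brown is not meant.

How it is judged:
On the way, in this order (a step that is already met when the one before it is completed fails the run):
1. the fingertips press the blue cap down (over 2 mm) for 0.3 s, the yellow cap up (value of joint blue_cap above 0.002 m and contact force between the fingers and blue_pin above 0.5 N and value of joint yellow_cap below 0.0012 m), for 0.3 s.
2. the blue cap is up again, both caps up (value of joint each of blue_cap, yellow_cap below 0.0012 m), for 0.1 s.
3. the fingertips press the yellow cap down (over 2 mm) for 0.3 s, the blue cap up (value of joint yellow_cap above 0.002 m and contact force between the fingers and yellow_pin above 0.5 N and value of joint blue_cap below 0.0012 m), for 0.3 s.
At the end, for the whole second after the job is handed in: All four caps are up (within 1.2 mm), every pin stands upright and still within 12 mm of its starting place, tools, rubbing block and chips are within 12 mm of theirs, and the point between the fingertips is more than 80 mm from the blue and yellow caps (all of step 2 and value of joint each of red_cap, white_cap below 0.0012 m and distance of each of blue_pin, yellow_pin, red_pin, white_pin, mallet, chisel, rasp, rub_block, chip_a, chip_b from where it was at the start of the episode below 0.012 m and angle between each of blue_pin, yellow_pin, red_pin, white_pin's own z axis and vertical below 0.1 rad and linear speed of each of blue_pin, yellow_pin, red_pin, white_pin below 0.02 m/s and distance between the grasp point and blue_top above 0.08 m and distance between the grasp point and yellow_top above 0.08 m); the robot touches nothing.
It fails at once if the red or white pin is touched (over 1 N) or its cap pushed (contact force between any of the fingers, the arm and red_pin above 1 N or value of joint any of red_cap, white_cap above 0.002 m or contact force between any of the fingers, the arm and white_pin above 1 N).
It fails at once if the blue or yellow pin is pushed harder than 20 N (contact force between any of the fingers, the arm and blue_pin above 20 N or contact force between any of the fingers, the arm and yellow_pin above 20 N).
It fails at once if a pin is lifted, tipped, or shifted more than 12 mm ((distance of blue_pin from where it was at the start of the episode above 0.012 m or angle between blue_pin's own z axis and vertical above 0.2 rad) or (distance of yellow_pin from where it was at the start of the episode above 0.012 m or angle between yellow_pin's own z axis and vertical above 0.2 rad) or (distance of red_pin from where it was at the start of the episode above 0.012 m or angle between red_pin's own z axis and vertical above 0.2 rad) or (distance of white_pin from where it was at the start of the episode above 0.012 m or angle between white_pin's own z axis and vertical above 0.2 rad)).
It fails at once if a tool, the rubbing block or a chip is moved more than 12 mm (distance of any of mallet, chisel, rasp, rub_block, chip_a, chip_b from where it was at the start of the episode above 0.012 m).
It fails at once if the stone is bumped (over 3 N) (contact force between any of the fingers, the arm and stone above 3 N).
It also fails if it takes over 45 s, if anything falls off the work surface, if the arm or the gripper's body presses on something with over 40 N, if the wrist force passes 120 N, or if a joint passes its speed limit or range.

## Working session

There is one attempt and no reset: what is moved stays moved. The work goes in short steps, Python scripts to look and compute and a tool call to move; the robot and the scene stay as the last step left them, time stands still between calls to the robot, and variables do not carry over. Pictures are saved under pics/ and viewed, at most 10 in all, crops included, and the job is handed in when it is done.

Besides the shell and the picture viewer there is one more tool, called as name(argument=value, ...), one argument or row to a line, values as JSON. move_arm: Moves the arm, as the interface text tells. Its arguments: {"type":"object","properties":{"increments":{"type":"array"},"grip":{"type":"number"},"force":{"type":"number"}},"required":["increments"]}

```bash
mkdir -p pics; cat > h.py <<'E'
import numpy as np, cv2
from scipy.spatial.transform import Rotation as R
from station import telemetry, cams, hand_in, nets
def rot(a):
    a=np.array(a,float)
    return a if a.shape==(3,3) else R.from_euler('xyz',a).as_matrix()
def ray(name,px):
    m=cams.camera_model(name);K=np.array(m['intrinsics'])
    x=(px[0]-K[0,2])/K[0,0];y=(px[1]-K[1,2])/K[1,1]
    if name=='wrist':
        o=telemetry.get_obs();T=np.eye(4);T[:3,:3]=rot(o['eef_rot']);T[:3,3]=o['ee_pos']
        T=T@np.array(m['T_tool_cam']);r=np.hypot(x,y);s=np.sin(r)/max(r,1e-9)
        return T[:3,3],T[:3,:3]@np.array([x*s,-y*s,-np.cos(r)])
    return np.array(m['xyz']),rot(m['attitude'])@np.array([x,-y,-1])
def at(name,px,z):
    o,d=ray(name,px);return (o+d*(z-o[2])/d[2]).round(4)
E
cat > a.py <<'E'
from h import *
for c in ['scene','top']:
    im=cams.camera(c);cv2.imwrite(f'pics/{c}0.png',im)
    m=cams.camera_model(c);print(c,m)
    for q in ['blue_top','yellow_top','red_top','white_top']:
        for d in nets.mark_of(c,q)[:4]:
            p=d['centre'];i=im[int(p[1]),int(p[0])]
            print(q,round(d['conf'],2),np.round(p,1),i,at(c,p,.1))
print(telemetry.get_obs())
E
python3 a.py
```

```text
scene {'intrinsics': array([[543.85166185,   0.        , 276.05817045],
       [  0.        , 543.85166185, 211.59230139],
       [  0.        ,   0.        ,   1.        ]]), 'xyz': array([ 1.21339854, -0.6376751 ,  1.54354986]), 'attitude': array([ 0.54595672, -0.01030596,  0.86018929])}
blue_top 0.54 [270.4 231.3] [239 121  35] [ 0.6003 -0.1131  0.1   ]
blue_top 0.52 [257.9 198.1] [235 117  36] [ 0.4835 -0.0654  0.1   ]
yellow_top 0.59 [213.7 208.7] [  0 240 251] [ 0.4247 -0.1953  0.1   ]
yellow_top 0.45 [229.  244.1] [  0 235 249] [ 0.5534 -0.2359  0.1   ]
red_top 0.63 [291.4 176.9] [ 50  57 241] [0.491  0.0691 0.1   ]
red_top 0.22 [256.6 201.2] [224 105  26] [ 0.4898 -0.0759  0.1   ]
white_top 0.39 [344.1 157.3] [253 254 253] [0.5448 0.2547 0.1   ]
top {'intrinsics': array([[432.02057565,   0.        , 287.18815036],
       [  0.        , 432.02057565, 208.68811536],
       [  0.        ,   0.        ,   1.        ]]), 'xyz': array([ 0.44415693, -0.04772194,  1.11969151]), 'attitude': array([ 0.14492365, -0.00313344, -1.54323965])}
blue_top 0.76 [296.3 253.4] [220 114  54] [ 0.4
[... 454 characters left out ...]
3 71 71] [0.5427 0.2167 0.1   ]
{'time_s': 0.5, 'qpos': array([-1.31359137e+00,  2.99956502e-01,  1.52102826e+00,  3.68653522e-05,
        1.32071235e+00, -6.66090005e-02]), 'joint_vel': array([-0.00029453, -0.00193603, -0.00133891, -0.00071154, -0.00150719,
        0.00021123]), 'tau': array([-1.40385091e-03, -5.31345177e+01, -3.52740884e+01,  7.07510859e-02,
        2.14874157e-02, -2.97289284e-05]), 'ee_pos': array([ 0.17499681, -0.52139079,  0.20540261]), 'eef_rot': array([-3.14149081e+00, -4.25907723e-05,  3.23804827e-01]), 'force': array([ 0.75770357, -0.09137809, -0.24906923]), 'moment': array([0.0220646 , 0.0460082 , 0.00654394]), 'grip_force': 0.0, 'grip_width': 0.09380893460061371}
```

View pics/top0.png

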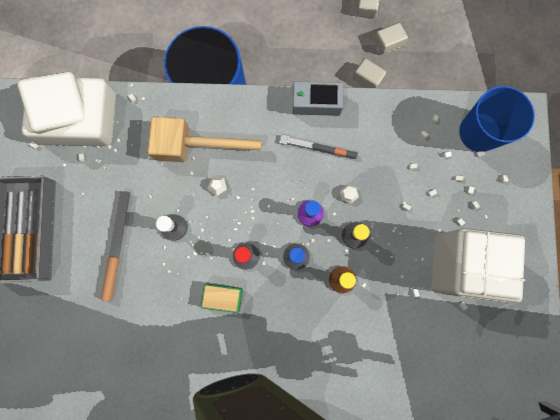

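View pics/scene0.png

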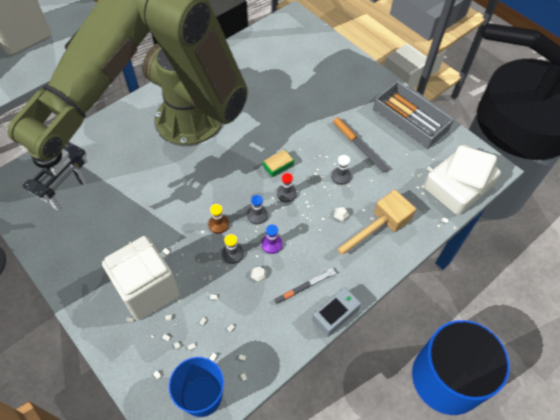

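The top view shows the blue pin (dark foot) at (297,256) and the yellow pin (dark foot) at (360,232). The purple look-alike is at (311,208), the brown one at (347,281), red at (242,255), white at (167,225) and the stone at (480,265). In the scene view the blue cap is at (257,200) and the yellow at (231,240). I'll refine these with colour.

```bash
cat >> h.py <<'E'
def blobs(im,col,amin=30):
    h=cv2.cvtColor(im,cv2.COLOR_BGR2HSV)
    lo,hi={'blue':((100,120,120),(116,255,255)),'yellow':((22,120,180),(34,255,255))}[col]
    n,l,s,c=cv2.connectedComponentsWithStats(cv2.inRange(h,lo,hi))
    return [(c[i],s[i]) for i in range(1,n) if s[i,4]>=amin]
E
python3 - <<'E'
from h import *
P={'scene':{'blue':(257,200),'yellow':(231,240)},'top':{'blue':(297,255),'yellow':(361,232)}}
rs={'blue':[],'yellow':[]}
for c in P:
    im=cv2.imread(f'pics/{c}0.png')
    for k,p in P[c].items():
        b=min(blobs(im,k),key=lambda b:np.hypot(*(b[0]-p)));print(c,k,b[0].round(1),b[1],at(c,b[0],.1),at(c,b[0],.094))
        rs[k].append(ray(c,b[0]))
for k,v in rs.items():
    A=0;B=0
    for o,d in v:
        d=d/np.linalg.norm(d);M=np.eye(3)-np.outer(d,d);A=A+M;B=B+M@o
    print(k,np.linalg.solve(A,B).round(4))
m=cams.camera_model('wrist');print(m)
E
```

```text
scene blue [256.4 199.9] [251 195  12  11 108] [ 0.4858 -0.0734  0.1   ] [ 0.4828 -0.0711  0.094 ]
scene yellow [230.2 239.7] [224 234  13  12 124] [ 0.5438 -0.224   0.1   ] [ 0.541  -0.2222  0.094 ]
top blue [296.9 254.8] [289 247  17  16 206] [ 0.4842 -0.0727  0.1   ] [ 0.4845 -0.0728  0.094 ]
top yellow [361.2 231.5] [354 224  16  16 195] [ 0.5432 -0.2235  0.1   ] [ 0.5438 -0.2245  0.094 ]
blue [ 0.4844 -0.0726  0.0976]
yellow [ 0.5433 -0.2236  0.099 ]
{'intrinsics': array([[325.1922621 ,   0.        , 277.56268157],
       [  0.        , 325.1922621 , 208.74775972],
       [  0.        ,   0.        ,   1.        ]]), 'T_tool_cam': array([[ 5.40629487e-04,  9.72331963e-01,  2.33602787e-01,
         6.71330837e-02],
       [ 9.99999806e-01, -5.97678028e-04,  1.73422875e-04,
         5.05732158e-04],
       [ 3.08243857e-04,  2.33602648e-01, -9.72332097e-01,
        -1.77979613e-01],
       [ 0.00000000e+00,  0.00000000e+00,  0.00000000e+00,
         1.00000000e+00]])}
```

move_arm(
  increments=[
    [0,0,-0.04,0],
    [0,0,-0.04,0],
    [0.0312,-0.0233,0,0],
    [0.0312,-0.0233,0,0],
    [0.0312,-0.0233,0,0],
    [0.0312,-0.0233,0,0],
    [0.0312,-0.0233,0,0],
    [0.0312,-0.0233,0,0],
    [0.0312,-0.0233,0,0],
    [0.0312,-0.0233,0,0],
    [0.0312,-0.0233,0,0],
    [0.0312,-0.0233,0,0],
    [0.0312,-0.0233,0,0],
    [0.0312,-0.0233,0,0],
    [0.0312,-0.0233,0,0],
    [0.0312,-0.0233,0,0],
    [0,0,0.04,0],
    [0,0,0.04,0],
    [0,0,0.0,0],
  ],
  grip=0,
)

```text
time_s: 2.88
ee_pos: [0.4842, -0.0729, 0.2036]
eef_rot: [-3.139, 0.004, 0.324]
force: [0.7, -0.0, 0.6]
grip_width: 0.0005
grip_force: 0.0
```

```bash
python3 - <<'E'
from h import *
o=telemetry.get_obs();print(o['ee_pos'],o['force'],o['joint_vel'].round(3))
im=cams.camera('wrist');cv2.imwrite('pics/w1.png',im)
for k in ['blue','yellow']:
    for c,s in blobs(im,k,100): print(k,c.round(1),s,at('wrist',c,.1))
E
```

```text
[ 0.48423147 -0.07290774  0.20360904] [ 0.65276843 -0.03955525  0.57766152] [-0.004 -0.045 -0.08   0.001  0.048  0.002]
blue [357.2 101.6] [ 338   82   40   41 1290] [ 0.5982 -0.1093  0.1   ]
blue [279.7 208. ] [ 259  189   42   40 1301] [ 0.4855 -0.0755  0.1   ]
yellow [444.6 200.5] [430 183  31  36 874] [ 0.5443 -0.2263  0.1   ]
yellow [383.2 286.8] [375 279  15  17 146] [ 0.4413 -0.201   0.1   ]
```

View pics/w1.png

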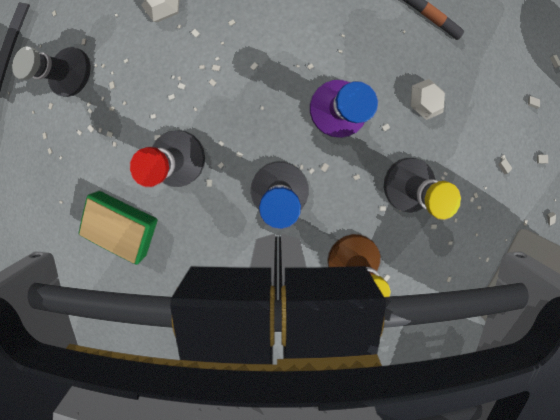

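The wrist view confirms it: the blue cap is at (280,208) straight under the fingertips, yellow is at (444,200), and both are within 3 mm of the earlier fix. I'm descending.

move_arm(
  increments=[
    [0,0,0.03,0],
    [0,0,0.03,0],
    [0,0,0.02,0],
    [0,0,0.013,0],
    [0,0,0,0],
    [0,0,0,0],
  ],
)

```text
time_s: 3.68
ee_pos: [0.4859, -0.0733, 0.1137]
eef_rot: [3.141, -0.001, 0.324]
force: [-0.2, -0.7, 0.8]
grip_width: 0.0004
grip_force: 0.0
```

move_arm(
  increments=[
    [0,0,0.006,0],
    [0,0,0.004,0],
    [0,0,0.003,0],
    [0,0,0.003,0],
    [0,0,0.002,0],
    [0,0,0,0],
    [0,0,0,0],
  ],
)

```text
time_s: 4.55
ee_pos: [0.4853, -0.0732, 0.0946]
eef_rot: [-3.142, -0.0, 0.324]
force: [-2.4, 0.6, 3.9]
grip_width: 0.0005
grip_force: 2.0
```

move_arm(
  increments=[
    [0,0,0,0],
    [0,0,0,0],
    [0,0,0,0],
    [0,0,0,0],
  ],
)

```text
time_s: 5.05
ee_pos: [0.4853, -0.0732, 0.0945]
eef_rot: [-3.142, -0.0, 0.324]
force: [-1.4, 0.9, 5.0]
grip_width: 0.0004
grip_force: 2.1
```

```bash
python3 - <<'E'
from h import *
o=telemetry.get_obs();print(o['ee_pos'],o['force'])
E
```

```text
[ 0.48531166 -0.07316883  0.09447692] [-1.43278834  0.89444483  5.04363535]
```

move_arm(
  increments=[
    [0,0,-0.005,0],
    [0,0,-0.015,0],
    [0,0,-0.03,0],
    [0,0,-0.03,0],
    [0,0,0,0],
    [0.0012,0.027,0,0],
    [0.0012,0.027,0,0],
    [0.0012,0.027,0,0],
    [0.0012,0.027,0,0],
    [0.0012,0.027,0,0],
    [0.0012,0.027,0,0],
    [0,0,0,0],
    [0,0,0,0],
  ],
)

```text
time_s: 6.68
ee_pos: [0.5433, -0.2239, 0.1739]
eef_rot: [-3.141, 0.001, 0.324]
force: [0.6, 0.5, -0.0]
grip_width: 0.0006
grip_force: 0.0
```

```bash
python3 - <<'E'
from h import *
o=telemetry.get_obs();print(o['ee_pos'],o['force'])
im=cams.camera('wrist');cv2.imwrite('pics/w2.png',im)
for k in ['blue','yellow']:
    for c,s in blobs(im,k,100): print(k,c.round(1),s,at('wrist',c,.1))
E
```

```text
[ 0.54328889 -0.22387663  0.1739287 ] [ 0.595553    0.51108475 -0.01422488]
blue [167.  110.4] [ 149   88   39   46 1411] [ 0.5979 -0.113   0.1   ]
blue [102.5 224.7] [  85  205   38   40 1086] [ 0.4856 -0.0779  0.1   ]
yellow [279.5 216. ] [ 257  196   45   40 1450] [ 0.5445 -0.2254  0.1   ]
```

View pics/w2.png

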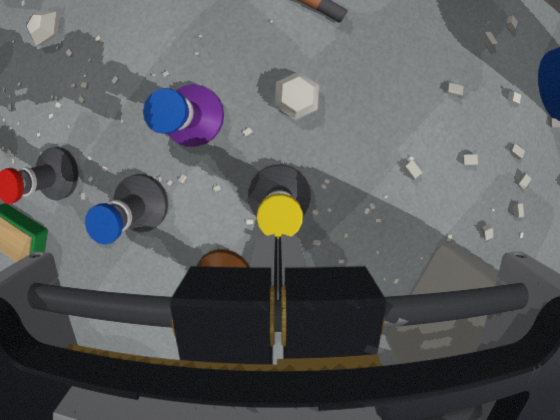

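The yellow cap, on its dark foot, is at (280,216), centred under the fingers. Blue is at (103,225), still standing with its cap up. I'll press yellow now: about 79 mm down to z ≈ 0.0945.

move_arm(
  increments=[
    [0,0,0.03,0],
    [0,0,0.02,0],
    [0,0,0.008,0],
    [0,0,0.003,0],
    [0,0,0.003,0],
    [0,0,0.003,0],
    [0,0,0.003,0],
    [0,0,0.003,0],
    [0,0,0.003,0],
    [0,0,0.002,0],
    [0,0,0,0],
    [0,0,0,0],
  ],
)

```text
time_s: 8.22
ee_pos: [0.5437, -0.2245, 0.0967]
eef_rot: [3.141, -0.0, 0.324]
force: [-0.7, 0.4, 3.3]
grip_width: 0.0007
grip_force: 1.5
```

move_arm(
  increments=[
    [0,0,0.0015,0],
    [0,0,0,0],
    [0,0,0,0],
    [0,0,0,0],
    [0,0,0,0],
    [0,0,0,0],
  ],
)

```text
time_s: 8.98
ee_pos: [0.5437, -0.2245, 0.095]
eef_rot: [3.142, -0.0, 0.324]
force: [0.2, 0.3, 4.6]
grip_width: 0.0004
grip_force: 1.9
```

move_arm(
  increments=[
    [0,0,-0.005,0],
    [0,0,-0.015,0],
    [0,0,-0.04,0],
    [0,0,-0.05,0],
    [0,0,-0.05,0],
    [0,0,-0.03,0],
    [0,0,-0.01,0],
    [0,0,0,0],
    [0,0,0,0],
    [0,0,0,0],
    [0,0,0,0],
  ],
)

```text
time_s: 10.35
ee_pos: [0.5436, -0.2245, 0.2944]
eef_rot: [-3.141, 0.001, 0.324]
force: [0.3, 0.3, 0.3]
grip_width: 0.0006
grip_force: 0.0
```

```bash
python3 - <<'E'
from h import *
o=telemetry.get_obs();print(o['ee_pos'],o['force'])
im=cams.camera('wrist')
for k in ['blue','yellow']:
    for c,s in blobs(im,k,100): print(k,c.round(1),s,at('wrist',c,.1))
E
```

```text
[ 0.54358812 -0.22446404  0.29439814] [0.29041239 0.30400362 0.29314434]
blue [546.7  77.7] [539  38  21  91 206] [ 0.8378 -0.5452  0.1   ]
blue [198.6 116.5] [183 101  32  32 782] [ 0.5971 -0.1107  0.1   ]
blue [148.9 197.9] [135 184  29  29 631] [ 0.4849 -0.0771  0.1   ]
yellow [278.5 190.5] [263 176  31  30 723] [ 0.5435 -0.226   0.1   ]
yellow [225.2 260.9] [212 255  28  12 236] [ 0.4382 -0.1914  0.1   ]
```

Both caps are where they started, and the hand is clear at about 0.29 m.

```bash
python3 -c "from station import hand_in; print(hand_in())"
```

```text
the job is handed in; nothing more can be done
None
```

I pressed the blue cap and then the yellow about 5 mm, holding each over 0.5 s at about 5 N; the pins stayed in place, the hand ended about 0.19 m above the yellow cap, and the job is handed in with no verdict returned.

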